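# Slide a tile under the decorating bridge

### The arm

A 6-joint arm with a two-finger parallel gripper is mounted at the origin on a cart in front of the work surface, level with it; the furniture and walls round the work are solid. World frame = base frame: x ahead of the robot, y to its left, z up, the work surface at z = 0. Lengths are in m, angles in degrees, forces in N, time in s.
With the tool pointing down it reaches from about 0.35 to 0.875 m from the base axis. Payload 4.2 kg.
Tool frame: the origin (TCP) lies at the very end of the fingers, on their centre line; the grasp point (between the pads) lies 19 mm behind it; z points along the fingers, x is the direction in which the jaws open and shut, and the axes are right-handed (so a half turn about z gives the same grasp; the last joint's range is limited). The gripper opens to 87 mm and grips with 3 to 60 N. Pads are 19 mm wide; open, the fingers measure 117 mm over their backs; the gripper's body (75 mm by 190 mm) begins 51 mm behind the grasp point.
Start: joints at [87.239, 22.042, 0.453, 0, -68.411, -14.817], TCP at [0.189, 0.596, 0.223] pointing down, gripper open.
Joint ranges: [-179.83, 179.83], [-69.29, 118.12], [-61.27, 80.66], [-181.25, 117.63], [-171.15, -9.14], [-177.46, 177.46]. Speed limits (degrees/s): [159.86, 159.86, 180, 180, 180, 180].

### API

Orientations are given as a 3x3 rotation matrix whose columns are the frame's x, y, z axes.
In Python, from station import r gives the robot as it stands.
- The arm moves only by the tool move_arm, never from a script. Its argument "series" is a list that holds one entry, the list of rows, each a list of 7 numbers: the shift along the tool's x, y, z in cm, then the turn, a rotation vector about the tool's x, y, z in degrees, then the opening, from -1 (shut) to 1 (fully open). In form: [[[dx, dy, dz, wx, wy, wz, fingers], ...]]. A call has 1 to 12 rows; each row shifts and turns the commanded pose from where the row before left it, along the tool's axes as they then stand; what a row does not reach is not made up. A row lasts 1/8 s, in which the tool goes at most 62.5 mm and 10.7 degrees, less where a joint would pass 70% of its speed; a pose out of reach is approached as far as the arm can. A call is refused whole if a number of a shift passes 6.25 or a number of a turn 10.7, either way. A call with a gripper value outside its range is refused whole. The fingers move at their own pace and stop on an object; the grip force is fixed at half the most. Time passes only in rows, so rows that do not move let the fingers close. It gives the time, the measured TCP pose, the force and the opening at its end, in the units of the state.
- r.sense(): the state, without advancing time (a new reading comes with each control period).
- r.capture(name): name is "scene" or "top"; returns a dict with "color" (480x640x3 uint8, blue, green, red), "fx", "fy", "cx", "cy" (pixels), "rvec" (rotation vector, rad) and "tvec" (3), from world to camera coordinates, as OpenCV has them. Camera axes: x right, y down, z forward; pixel columns grow to the right and rows downward; lengths in m; the calibration is good to about 2 mm. A picture is of the moment at which its call begins. There is no depth.
- r.finish_job(): hands the job in, once; it reports no verdict.
The state is a dict: "time_s": time; "joints": joint angles; "joint_velocities": joint speeds; "effort": joint torques, N m; "tcp_pos": TCP position; "ee_rot": TCP orientation; "wrist_force": force on the tool from outside, world axes, zero at the start; "moment": the same for the moment, N m; "gripper_width": opening from 0.0 (shut) to 1.0 (fully open).
Only numpy, scipy, OpenCV 4.12 (cv2) and the standard library are available. Lean on these libraries where they do the work, as an engineer would, in place of code of your own. Each camera call takes 0.05 s, during which the arm holds its last target.

### The job

Push the rectangular terracotta tile along the table, short end first, through the open end of the low wooden decorating bridge until its leading end sits square and fully home against the dark stop bar on the bridge's far side. The tile must stay flat on the table all the way (do not lift or tip it), and the cups, jars and rib round the work stay where they are.

Things in the scene. Friction and masses are not known exactly. Their poses are not given: they have to be found in the camera images.
- tile: Loose flat terracotta tile, white glazed face with a blue line frame; 130 mm long (its x axis), 90 mm wide (y), 14 mm thick, about 0.33 kg. Origin: centre of its underside, z up. Starts face up before the bridge's open end: x axis up to 0.4 rad off the bridge's, centre 180 to 240 mm before the bridge's origin and up to 35 mm to either side of its centre line.
- bridge: Low wooden bridge fixed to the table. Origin: on the table under mid-deck. x runs along the tunnel from open end to stop bar, roughly to the robot's left (world +y, within 0.25 rad); z up. Pale deck: x -35 to +35 mm, 150 mm along y, underside 20, top 32 mm above the table (6 mm over the tile). Side rails under it: 20 mm high, x -40 to +80 mm, inner faces y = +/-55 mm, outer +/-75 mm.
- bridge_mouth (a point): Middle of the bridge's open end, on the table, at x = -57 mm in the bridge's frame: there short flared lips, 18 mm high, widen the entry to about 130 mm between the rails.
- bridge_stop (a point): Foot of the dark wooden stop bar's face, mid-width, at x = +65 mm in the bridge's frame (axes as the bridge's). The bar is 18 mm high, 110 mm wide. With the tile home its leading end lies against this face, its origin is at the bridge's origin in x, and 30 mm of it stands out from under the deck at either end.
- slip_cup_0: Bystander, loose, to be left alone: small off-white mottled cup without handle, 58 mm across, 52 mm tall; origin at the centre of its underside.
- slip_cup_1: Bystander, loose, to be left alone: small teal-blue mottled cup without handle, 52 mm across, 45 mm tall; origin at the centre of its underside.
- glaze_jar_0: Bystander, loose, to be left alone: cream glaze jar with pale cap, 59 mm across, 82 mm tall; origin at the centre of its underside.
- glaze_jar_1: Bystander, loose, to be left alone: rust-red glaze jar with pale cap, 59 mm across, 82 mm tall; origin at the centre of its underside.
- rib: Bystander, loose, to be left alone: flat oval wooden potter's rib with a hole, 48x107x8 mm, lying on the canvas at the right; origin at the centre of its underside.
There are look-alikes about, which are no part of the job. There is more than one size of the tile; the job needs the larger.

How it is judged (in metres and radians):
At the end, for the whole second after the job is handed in: The tile lies flat and at rest under the bridge: along the tunnel within 5 mm of touching the stop bar all along, between the rails, and square to the bridge within 0.05 rad (x of tile in the frame of bridge between -0.005 and 0.004 m and y of tile in the frame of bridge between -0.013 and 0.013 m and angle between the x axis of tile and the x axis of bridge, either way round below 0.05 rad and angle between tile's own z axis and vertical below 0.03 rad and height (world z) of tile below 0.003 m and linear speed of tile below 0.01 m/s).
It fails at once if the tile is lifted more than 6 mm or tipped more than 0.1 rad (height (world z) of tile above 0.006 m or angle between tile's own z axis and vertical above 0.1 rad).
It fails at once if a bystander cup, jar or the rib is moved more than 20 mm (distance of any of slip_cup_0, slip_cup_1, glaze_jar_0, glaze_jar_1, rib from where it was at the start of the episode above 0.02 m).
It also fails if it takes over 67 s, if anything falls off the work surface, if the arm or the gripper's body presses on something with over 40 N, if the wrist force passes 120 N, or if a joint passes its speed limit or range.

## Working session

There is one attempt and no reset: what is moved stays moved. The work goes in short steps, Python scripts to look and compute and a tool call to move; the robot and the scene stay as the last step left them, time stands still between calls to the robot, and variables do not carry over. Pictures are saved under pics/ and viewed, and the job is handed in when it is done.

Besides the shell and the picture viewer there is one more tool, called after "Emit:" by a JSON object that holds its "name" and its "arguments", one argument or row to a line. move_arm: Moves the arm, as the interface text tells. Its arguments: {"type":"object","properties":{"series":{"type":"array","items":{"type":"array","items":{"type":"array","items":{"type":"number"}}}}},"required":["series"]}

```bash
mkdir -p pics; ls; cat > h.py <<'E'
import numpy as np, cv2
from station import r
def cap(n,f=None):
    c=r.capture(n)
    if f: cv2.imwrite('pics/'+f,c['color'])
    np.savez('cam_%s.npz'%n,**{k:np.array(v) for k,v in c.items()})
    return c
def load(n): return dict(np.load('cam_%s.npz'%n))
def unproj(c,uv,z):
    R,_=cv2.Rodrigues(np.array(c['rvec'],float)); t=np.array(c['tvec'],float).ravel()
    o=-R.T@t; out=[]
    for u,v in uv:
        d=R.T@np.array([(u-c['cx'])/c['fx'],(v-c['cy'])/c['fy'],1.])
        out.append(o+d*(z-o[2])/d[2])
    return np.array(out)
def proj(c,P):
    K=np.array([[c['fx'],0,c['cx']],[0,c['fy'],c['cy']],[0,0,1.]])
    return cv2.projectPoints(np.array(P,float).reshape(-1,3),np.array(c['rvec'],float),np.array(c['tvec'],float),K,None)[0].reshape(-1,2)
E
python3 - <<'E'
from h import *
cap('top','top0.png');cap('scene','scene0.png')
s=r.sense();print(s['time_s'],s['tcp_pos'],s['ee_rot'],s['gripper_width'],s['wrist_force'])
E
```

```text
pics
0.1 [0.18857282 0.59531195 0.2215733 ] [[-3.02141891e-01 -9.53262832e-01 -5.01734964e-04]
 [-9.53260952e-01  3.02142293e-01 -1.89547896e-03]
 [ 1.95848499e-03 -9.44192480e-05 -9.99998078e-01]] 0.9947759477747136 [0.24106039 0.07020813 0.47165841]
```

View pics/top0.png

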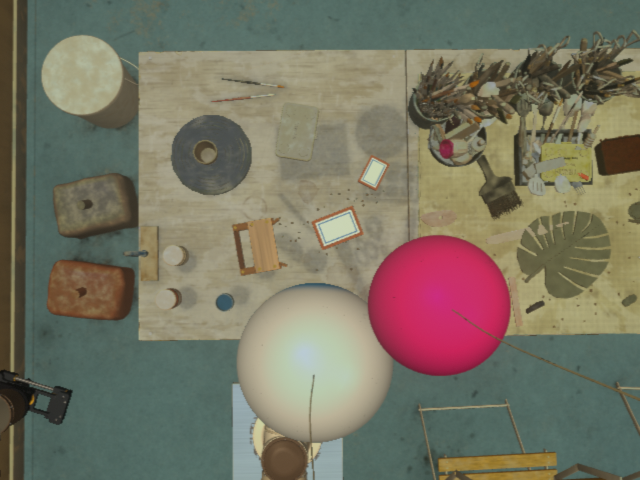

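View pics/scene0.png

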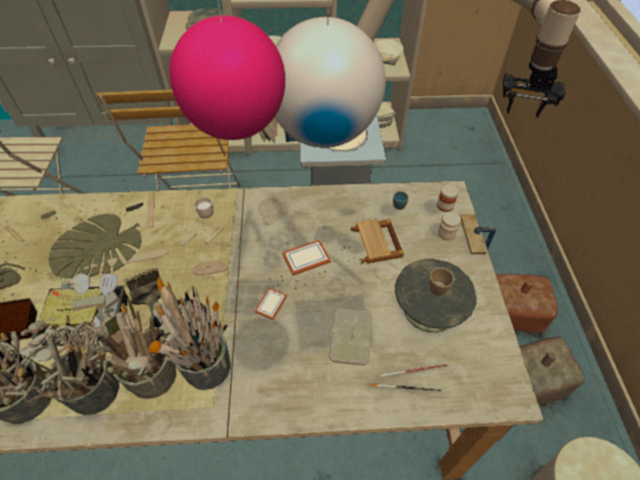

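The tile candidates are the large framed tile at top (337,228) / scene (306,257) and a small look-alike at top (373,173) / scene (270,303). The bridge is at top (260,247) / scene (380,240). I'll crop and measure these.

```bash
python3 - <<'E'
from h import *
for n,(a,b,c_,d) in dict(top=(220,160,400,295),scene=(260,180,420,300)).items():
    c=load(n); im=c['color'][b:d,a:c_]
    cv2.imwrite(f'pics/crop_{n}.png',cv2.resize(im,None,fx=4.4,fy=4.4,interpolation=cv2.INTER_CUBIC))
    R,_=cv2.Rodrigues(c['rvec']);print(n,c['fx'],-R.T@c['tvec'].ravel(), R[2])
c=load('top');print(proj(c,[[0,0,0],[.19,.596,.22],[.6,0,0],[.6,0,.4]]))
E
```

```text
top 591.6050719693988 [ 0.48986374 -0.06721018  1.73506225] [ 0.03874028 -0.01614454 -0.99911888]
scene 477.8200150125665 [ 1.48833417 -0.15288926  1.21623177] [-0.61401556  0.04656189 -0.78791934]
[[286.96312418 434.06104777]
 [ 46.42485562 387.12043906]
 [284.57771619 227.26779755]
 [277.587917   216.13991089]]
```

View pics/crop_top.png

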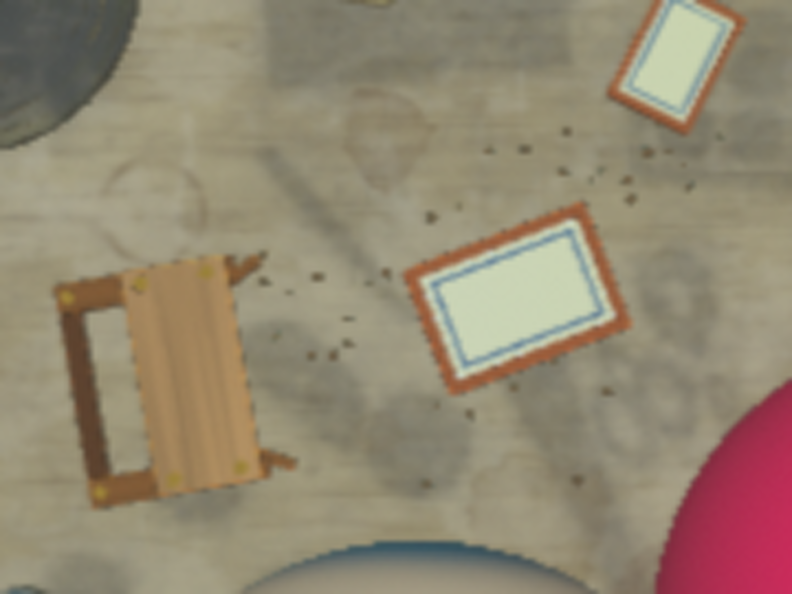

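View pics/crop_scene.png

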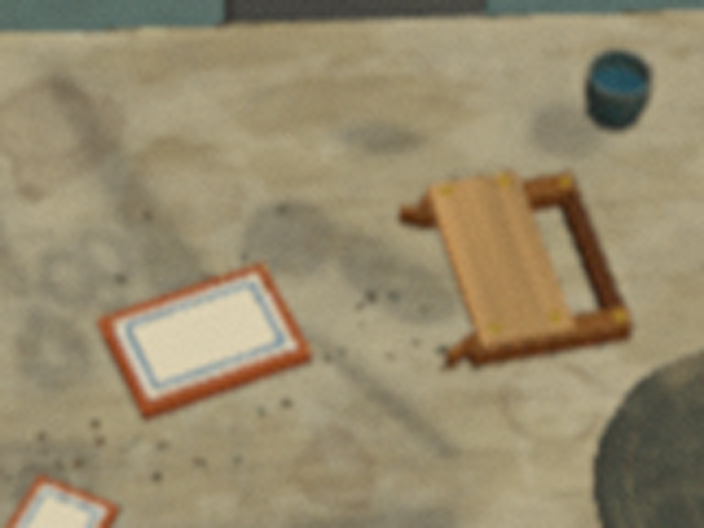

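```bash
cat >> h.py <<'E'
from scipy.optimize import least_squares
def fit(obs,x0):
    # obs: list of (cam, uv Nx2, model Nx3)
    def f(p):
        C,S=np.cos(p[2]),np.sin(p[2]); R=np.array([[C,-S,0],[S,C,0],[0,0,1]])
        return np.concatenate([(proj(c,np.array(m)@R.T+[p[0],p[1],0])-uv).ravel() for c,uv,m in obs])
    s=least_squares(f,x0); return s.x,s.fun.reshape(-1,2)
E
python3 - <<'E'
from h import *
T,S=load('top'),load('scene')
t=lambda a:(np.array(a,float)+.5)/4.4-.5+[220,160]
s=lambda a:(np.array(a,float)+.5)/4.4-.5+[260,180]
# frame ~ +x = world +y (image left in top); +y = world -x (down in top)
# tile: leading end = left in top
tt=t([(405,272),(584,203),(629,325),(453,393)]); st=s([(310,355),(147,417),(100,322),(262,265)])
m=[(.065,-.045,.014),(-.065,-.045,.014),(-.065,.045,.014),(.065,.045,.014)]
print(unproj(T,tt,.014),unproj(S,st,.014))
for o in ([(T,tt,m)],[(S,st,m)],[(T,tt,m),(S,st,m)]):
    p,e=fit(o,[.6,-.15,1.57]);print('tile',p,np.abs(e).max())
# bridge: top deck corners and rail far ends
tb=t([(122,270),(222,255),(262,477),(160,498),(55,285),(95,508)])
sb=s([(577,328),(485,348),(430,185),(515,172),(630,318),(573,175)])
m=[(.035,-.075,.032),(-.035,-.075,.032),(-.035,.075,.032),(.035,.075,.032),(.08,-.075,.02),(.08,.075,.02)]
for o in ([(T,tb,m)],[(S,sb,m)],[(T,tb,m),(S,sb,m)]):
    p,e=fit(o,[.6,.05,1.57]);print('bridge',p,np.abs(e).max())
print(e.round(1).tolist())
E
```

```text
[[ 0.61515215 -0.07961907  0.014     ]
 [ 0.65956724 -0.19906018  0.014     ]
 [ 0.57809056 -0.2276242   0.014     ]
 [ 0.53455167 -0.11030286  0.014     ]] [[ 0.62012028 -0.07682849  0.014     ]
 [ 0.66718844 -0.19241806  0.014     ]
 [ 0.58369035 -0.22461984  0.014     ]
 [ 0.53754086 -0.10670988  0.014     ]]
tile [ 0.59685077 -0.15415732  1.92483508] 1.0674597498178855
tile [ 0.60199904 -0.15010697  1.94494287] 1.179741717551508
tile [ 0.59871613 -0.15226903  1.93322235] 1.5577706469577492
bridge [0.54833284 0.06052097 1.73423581] 0.7002479230937979
bridge [0.55060817 0.0646226  1.74172344] 1.9042863620784658
bridge [0.54924923 0.06241177 1.73777384] 1.680077454978857
[[-1.3, 0.0], [-0.1, -0.9], [0.1, -0.1], [-0.8, -0.5], [-0.9, -0.3], [-1.0, 0.0], [-0.6, -0.4], [-1.5, -1.0], [-1.6, -0.2], [-0.4, -0.7], [0.6, 1.7], [-0.9, -1.2]]
```

```bash
python3 - <<'E'
from h import *
T,S=load('top'),load('scene')
def P(c):
    K=np.array([[c['fx'],0,c['cx']],[0,c['fy'],c['cy']],[0,0,1.]]);R,_=cv2.Rodrigues(c['rvec']);return K@np.hstack([R,c['tvec'].reshape(3,1)]),R
for n,a,ra,b,rb in (('white',(315,362),78,(329,82),55),('pink',(439,305),71,(228,77),59)):
    PT,RT=P(T);PS,RS=P(S)
    X=cv2.triangulatePoints(PT,PS,np.array(a,float).reshape(2,1),np.array(b,float).reshape(2,1)).ravel();X=X[:3]/X[3]
    print(n,X,proj(T,[X]),proj(S,[X]),[ra*(RT@X+T['tvec'].ravel())[2]/T['fx'],rb*(RS@X+S['tvec'].ravel())[2]/S['fx']])
print('cup0',unproj(S,[(205,212)],0),'rib',unproj(S,[(210,268)],0),unproj(T,[(437,217)],0),'teal',unproj(T,[(225,302)],.02),'jars',unproj(S,[(449,232),(447,204)],.02))
print(proj(T,[[.6,-.153,0]]))
E
```

```text
white [ 0.27440905 -0.07420843  0.41523944] [[312.39144294 361.78827956]] [[325.92542237  81.83922951]] [np.float64(0.1727727507028722), np.float64(0.15886366305901037)]
pink [ 0.40308507 -0.33315468  0.52076106] [[438.10172677 305.03819892]] [[226.88908152  76.91108782]] [np.float64(0.14571472553346368), np.float64(0.14890654591392266)]
cup0 [[ 0.38743705 -0.48652902  0.        ]] rib [[ 6.20900326e-01 -4.48595531e-01 -2.22044605e-16]] [[ 0.62464241 -0.44954666  0.        ]] teal [[0.38509971 0.17333133 0.02      ]] jars [[0.53041895 0.31596399 0.02      ]
 [0.40791695 0.33583524 0.02      ]]
[[336.65768273 226.60953001]]
```

```bash
python3 - <<'E'
from h import *
S=load('scene');cv2.imwrite('pics/c2.png',cv2.resize(S['color'][0:240,140:460],None,fx=2.5,fy=2.5,interpolation=cv2.INTER_CUBIC))
E
```

```text
(no output)
```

View pics/c2.png

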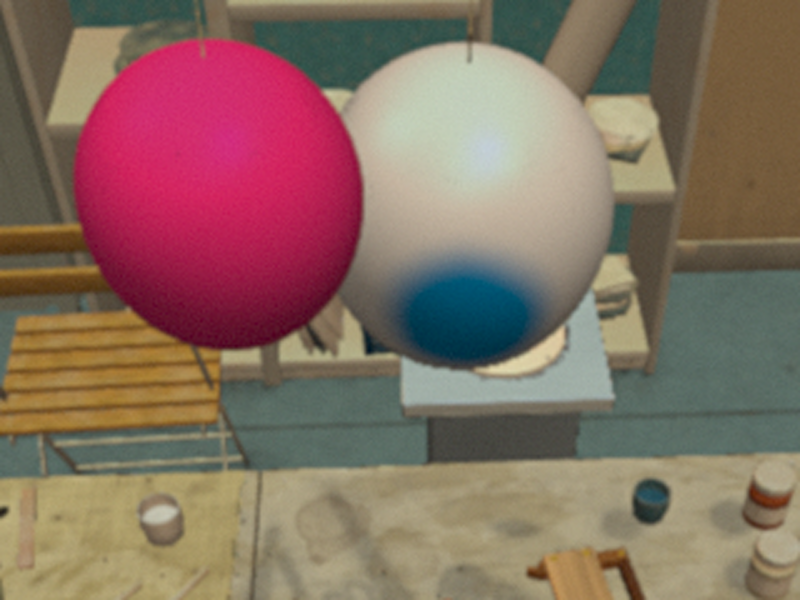

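The big tile is clearly the 130x90 one and its fit agrees to 1–2 px. The two balloons hang in the arm's way: white at about (0.27,-0.07,0.42) with r 0.16, pink at about (0.40,-0.33,0.52) with r 0.15. I need the arm's geometry to check the links clear them, so I'll make small moves on the clear side and fit it.

Emit:
{"name": "move_arm", "arguments": {
  "series": [
    [[3, -3, -3, 0, 0, 0, 0], [3, -3, -3, 0, 0, 0, 0], [3, -3, -3, 0, 0, 0, 0], [0, 0, 0, 0, 0, 0, 0]]
  ]
}}

```text
time_s: 0.6
tcp_pos: [0.2487, 0.4818, 0.3159]
ee_rot: [[-0.304, -0.953, 0.002], [-0.953, 0.304, 0.006], [-0.006, 0.0, -1.0]]
wrist_force: [-0.1, -0.0, -0.3]
gripper_width: 0.632
```

```bash
cat >> h.py <<'E'
import json
def rec():
    s=r.sense()
    open('rec.jsonl','a').write(json.dumps(dict(q=list(map(float,s['joints'])),p=list(map(float,s['tcp_pos'])),R=np.array(s['ee_rot']).tolist()))+'\n')
    print(s['time_s'],np.round(s['joints'],2),np.round(s['tcp_pos'],4),np.round(s['wrist_force'],1),round(s['gripper_width'],3))
E
python3 -c "
from h import *
rec()"
```

```text
0.6 [ 7.987e+01  1.070e+01 -2.110e+00  4.000e-02 -7.684e+01 -7.590e+00] [0.2487 0.4818 0.3159] [-0.1 -0.  -0.3] 0.632
```

Emit:
{"name": "move_arm", "arguments": {
  "series": [
    [[0, 0, 0, 10, 0, 0, 0], [0, 0, 0, 10, 0, 0, 0], [0, 0, 0, 0, 0, 0, 0]]
  ]
}}

```text
time_s: 0.98
tcp_pos: [0.2452, 0.4826, 0.3094]
ee_rot: [[-0.298, -0.897, 0.326], [-0.955, 0.278, -0.108], [0.007, -0.344, -0.939]]
wrist_force: [-0.1, -0.7, -0.6]
gripper_width: 0.506
```

```bash
python3 -c "
from h import *
rec()"
```

```text
0.975 [ 90.58  10.8  -12.64  19.73 -74.26 -24.53] [0.2452 0.4826 0.3094] [-0.1 -0.7 -0.6] 0.506
```

Emit:
{"name": "move_arm", "arguments": {
  "series": [
    [[0, 0, 0, -10, 10, 0, 0], [0, 0, 0, -10, 10, 10, 0], [0, 0, 0, 0, 0, 0, 0]]
  ]
}}

```text
time_s: 1.35
tcp_pos: [0.2488, 0.4844, 0.3112]
ee_rot: [[-0.446, -0.895, 0.018], [-0.869, 0.428, -0.248], [0.214, -0.126, -0.969]]
wrist_force: [-0.5, -0.8, 0.2]
gripper_width: 0.498
```

```bash
python3 -c "
from h import *
rec()"
```

```text
1.35 [ 81.66  18.28   4.96   3.06 -90.73 -18.36] [0.2488 0.4844 0.3112] [-0.5 -0.8  0.2] 0.498
```

Emit:
{"name": "move_arm", "arguments": {
  "series": [
    [[0, 0, 0, 0, -10, 0, 0], [0, 0, 0, 0, -10, 10, 0], [0, -5, 0, 0, 0, 10, 0], [0, -5, 0, 0, 0, 0, 0], [0, 0, 0, 0, 0, 0, 0]]
  ]
}}

```text
time_s: 1.98
tcp_pos: [0.3263, 0.4199, 0.3246]
ee_rot: [[-0.668, -0.726, 0.162], [-0.733, 0.68, 0.024], [-0.128, -0.103, -0.986]]
wrist_force: [-0.7, -0.4, -0.3]
gripper_width: 0.505
```

```bash
python3 -c "
from h import *
rec();cap('scene','s1.png')"; cat rec.jsonl
```

```text
1.975 [ 74.68   6.02 -10.5    9.21 -69.88 -30.34] [0.3263 0.4199 0.3246] [-0.7 -0.4 -0.3] 0.505
{"q": [79.86512888832809, 10.69869581268685, -2.1060297877763983, 0.04060585708176864, -76.84419909059119, -7.585017607795034], "p": [0.24867971938216335, 0.48184305640130065, 0.31585153655915604], "R": [[-0.30420667787778183, -0.9526044342367819, 0.0017575571068820246], [-0.9525861067290539, 0.30421172981488825, 0.005910389988570472], [-0.006164933198913864, 0.00012375562158638157, -0.9999809889608896]]}
{"q": [90.57698149307173, 10.798582336640564, -12.644049791761844, 19.734281384560568, -74.25533819177448, -24.527647971798633], "p": [0.24516413432077894, 0.48262243614532674, 0.3093893532176525], "R": [[-0.29779733301505806, -0.897205857750961, 0.3260956872859268], [-0.9546065588066982, 0.27752923570608073, -0.10818429281384923], [0.006562494369718358, -0.34351007575580816, -0.9391260626358351]]}
{"q": [81.66148888105491, 18.28411679698828, 4.960735108450947, 3.064681364868826, -90.72899442493065, -18.358666209676755], "p": [0.24882845558904362, 0.4843660466365958, 0.3112261963700058], "R": [[-0.4459123951965847, -0.8949010070854508, 0.017729166012262303], [-0.8691061911986995, 0.4281526823454452, -0.24766854669192406], [0.21404804187409504, -0.12584700281629974, -0.9686825938624167]]}
{"q": [74.68031312269734, 6.020794836247375, -10.50203210294724, 9.209519927860123, -69.8790903994486, -30.338103472777348], "p": [0.32632901560448097, 0.4198983365419875, 0.3246425071423031], "R": [[-0.6684074474875514, -0.7258434458330286, 0.16242775712424132], [-0.732699624885441, 0.6801237904953549, 0.02414310035941493], [-0.1279950930149682, -0.10287332863024283, -0.9864250272679743]]}
```

View pics/s1.png

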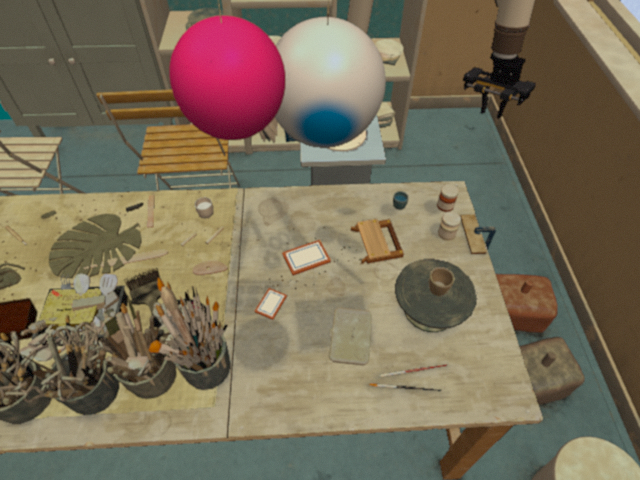

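```bash
cat > kin.py <<'E'
import numpy as np, json
from scipy.spatial.transform import Rotation as Ro
from scipy.optimize import least_squares
D=[dict(q=[87.239,22.042,.453,0,-68.411,-14.817],p=[.18857282,.59531195,.2215733],R=[[-3.02141891e-01,-9.53262832e-01,-5.01734964e-04],[-9.53260952e-01,3.02142293e-01,-1.89547896e-03],[1.95848499e-03,-9.44192480e-05,-9.99998078e-01]])]
D+=[json.loads(l) for l in open('rec.jsonl')]
e=lambda ax,a:Ro.from_euler(ax,a,degrees=True).as_matrix()
def rots(q,s4,s6):
    A=e('z',q[0]);B=A@e('y',q[1]);C=B@e('y',-q[2]);F=C@e('x',s4*q[3]);G=F@e('y',-q[4]);H=G@e('x',s6*q[5])
    return A,B,C,F,G,H
def lin(d,s4,s6):
    A,B,C,F,G,H=rots(d['q'],s4,s6)
    # unknown: a1,d1,L1, L2,lat,a3, (wrist off in G) Lt,
    return np.column_stack([A[:,0],A[:,2],B[:,2],C[:,0],C[:,1],C[:,2],G[:,0]])
if __name__=='__main__':
    for s4 in(1,-1):
        for s6 in(1,-1):
            Rs=[rots(d['q'],s4,s6)[5].T@np.array(d['R']) for d in D]
            M=np.mean(Rs,0); print(s4,s6,[np.abs(x-M).max().round(3) for x in Rs])
            A=np.vstack([lin(d,s4,s6) for d in D]);b=np.concatenate([d['p'] for d in D])
            x,res,rk,sv=np.linalg.lstsq(A,b,rcond=None);print(' ',x.round(3),np.abs(A@x-b).max().round(4),sv.round(3))
E
python3 kin.py
```

```text
1 1 [np.float64(0.19), np.float64(0.278), np.float64(0.392), np.float64(0.088), np.float64(0.254)]
  [ 0.2   -0.15   0.388  0.209 -0.185  0.098 -0.042] 0.0512 [4.442 3.172 2.245 0.322 0.185 0.118 0.111]
1 -1 [np.float64(0.19), np.float64(0.188), np.float64(0.392), np.float64(0.088), np.float64(0.075)]
  [ 0.2   -0.15   0.388  0.209 -0.185  0.098 -0.042] 0.0512 [4.442 3.172 2.245 0.322 0.185 0.118 0.111]
-1 1 [np.float64(0.113), np.float64(0.335), np.float64(0.159), np.float64(0.045), np.float64(0.276)]
  [ 0.153  0.109  0.544  0.263 -0.159  0.026  0.29 ] 0.0286 [4.442 3.172 2.245 0.322 0.185 0.118 0.111]
-1 -1 [np.float64(0.002), np.float64(0.0), np.float64(0.0), np.float64(0.0), np.float64(0.0)]
  [ 0.153  0.109  0.544  0.263 -0.159  0.026  0.29 ] 0.0286 [4.442 3.172 2.245 0.322 0.185 0.118 0.111]
```

```bash
python3 - <<'E'
from kin import *
def go(name,f):
    A=np.vstack([f(rots(d['q'],-1,-1)) for d in D]);b=np.concatenate([d['p'] for d in D])
    x,_,rk,sv=np.linalg.lstsq(A,b,rcond=None);print(name,x.round(3),np.abs(A@x-b).max().round(4),sv.round(2)[-3:])
I=np.eye(3)
go('Gall',lambda r:np.column_stack([r[0][:,0],r[0][:,2],r[1][:,2],r[2],r[4]]))
go('Base',lambda r:np.column_stack([I[:,:2],r[0][:,0],r[0][:,2],r[1][:,2],r[2][:,[0,1,2]],r[4][:,0]]))
go('G+noA',lambda r:np.column_stack([r[0][:,2],r[1][:,2],r[2],r[4]]))
go('Gy only off',lambda r:np.column_stack([r[0],r[1][:,2],r[2][:,[0,2]],r[4][:,0]]))
go('Gz',lambda r:np.column_stack([r[0][:,2],r[1][:,2],r[2],r[4][:,[0,2]]]))
go('wy',lambda r:np.column_stack([r[0][:,2],r[1][:,2],r[2][:,[0,2]],r[4]]))
E
```

```text
Gall [-0.006  0.163  0.565  0.428  0.004 -0.001  0.307 -0.163 -0.   ] 0.0001 [0.18 0.11 0.08]
Base [ 0.006 -0.016  0.167  0.101  0.548  0.262 -0.151  0.031  0.292] 0.0284 [0.17 0.11 0.05]
G+noA [ 0.162  0.564  0.424  0.002 -0.001  0.306 -0.162 -0.002] 0.0004 [0.2  0.18 0.11]
Gy only off [ 0.153 -0.159  0.109  0.544  0.263  0.026  0.29 ] 0.0286 [0.19 0.12 0.11]
Gz [ 0.108  0.56   0.39  -0.159  0.06   0.298  0.018] 0.0341 [0.22 0.18 0.11]
wy [ 0.162  0.564  0.423 -0.001  0.306 -0.16  -0.001] 0.0006 [0.22 0.18 0.11]
```

The arm model fits to 0.4 mm: shoulder 0.16 high, links 0.565 and 0.424, wrist offset 0.16, tool 0.306. With it, no configuration that reaches the tile clears the white balloon's volume. It hangs on a string, so it may simply give way. I'll go toward it gently and watch the effort and the pictures.

```bash
cat >> h.py <<'E'
from scipy.spatial.transform import Rotation as Ro
def delta(pos,yaw):
    """tool down, tool y (push dir) along world yaw; prints shift in tool axes cm, rotvec deg"""
    s=r.sense(); R=np.array(s['ee_rot']); d=R.T@(np.array(pos)-s['tcp_pos'])*100
    y=np.array([np.cos(yaw),np.sin(yaw),0]); z=np.array([0,0,-1.]); Rt=np.column_stack([np.cross(y,z),y,z])
    w=np.degrees(Ro.from_matrix(R.T@Rt).as_rotvec())
    print('t',s['time_s'],'tcp',np.round(s['tcp_pos'],4),'F',np.round(s['wrist_force'],1),'eff',np.round(s['effort'],1),'q',np.round(s['joints'],1),'w',round(s['gripper_width'],3))
    print('shift cm',d.round(2),'rot deg',w.round(2))
E
python3 - <<'E'
from h import *
delta([.6,.25,.3],1.93)
E
```

```text
t 2.025 tcp [0.3256 0.4209 0.3242] F [ 0.5  0.1 -0.2] eff [ -0.6 -26.   19.7   4.6   0.1   0. ] q [ 74.8   6.1 -10.5   9.2 -69.9 -30.4] w 0.501
shift cm [ -5.48 -31.29   6.43] rot deg [-4.1   8.59 26.66]
```

Emit:
{"name": "move_arm", "arguments": {
  "series": [
    [[0, 0, 0, -1.4, 2.9, 8.9, 0], [0, 0, 0, -1.4, 2.9, 8.9, 0], [0, 0, 0, -1.4, 2.9, 8.9, 0], [0, 0, 0, 0, 0, 0, 0], [0, 0, 0, 0, 0, 0, 0]]
  ]
}}

```text
time_s: 2.65
tcp_pos: [0.3248, 0.4221, 0.3236]
ee_rot: [[-0.935, -0.355, -0.002], [-0.355, 0.935, -0.002], [0.003, -0.001, -1.0]]
wrist_force: [-0.1, -0.2, -0.1]
gripper_width: 0.503
```

```bash
python3 - <<'E'
from h import *
delta([.6,.25,.3],1.93)
E
```

```text
t 2.65 tcp [0.3248 0.4221 0.3236] F [-0.1 -0.2 -0.1] eff [ -0.1 -28.7  19.8   4.4  -0.    0. ] q [ 69.8   9.8  -2.1  -0.1 -78.2 -49. ] w 0.503
shift cm [-19.63 -25.85   2.33] rot deg [-0.05 -0.15  0.21]
```

Emit:
{"name": "move_arm", "arguments": {
  "series": [
    [[-2.4, -3.2, 0.3, 0, 0, 0, 0], [-2.4, -3.2, 0.3, 0, 0, 0, 0], [-2.4, -3.2, 0.3, 0, 0, 0, 0], [-2.4, -3.2, 0.3, 0, 0, 0, 0], [-2.4, -3.2, 0.3, 0, 0, 0, 0], [-2.4, -3.2, 0.3, 0, 0, 0, 0], [-2.4, -3.2, 0.3, 0, 0, 0, 0], [-2.4, -3.2, 0.3, 0, 0, 0, 0], [0, 0, 0, 0, 0, 0, 0], [0, 0, 0, 0, 0, 0, 0]]
  ]
}}

```text
time_s: 3.9
tcp_pos: [0.5944, 0.2501, 0.2992]
ee_rot: [[-0.936, -0.353, -0.003], [-0.353, 0.936, -0.002], [0.003, -0.0, -1.0]]
wrist_force: [-0.6, 0.5, -0.6]
gripper_width: 0.497
```

```bash
cat > clr.py <<'E'
from h import *
from kin import rots
W=np.array([.274,-.075,.415]);PK=np.array([.403,-.333,.521])
def chain(q):
    A,B,C,F,G,H=rots(q,-1,-1); s=np.array([0,0,.162]);e=s+.564*B[:,2];w=e+C@[.424,.002,-.001];o=w-.162*G[:,1];t=o+.306*G[:,0]
    return [s,e,w,o,t]
def seg(a,b,p):
    u=np.clip((p-a)@(b-a)/((b-a)@(b-a)),0,1);return np.linalg.norm(a+u*(b-a)-p)
def clr(q):
    c=chain(q);print('elbow',c[1].round(3),'wrist',c[2].round(3),'| dist to white axis',[round(seg(c[i],c[i+1],W),3) for i in range(4)],'pink',[round(seg(c[i],c[i+1],PK),3) for i in range(4)])
def ik(pos,yaw,q0):
    from scipy.optimize import least_squares
    # tool down
    def f(x):
        A,B,C,F,G,H=rots([*x,0],-1,-1);return np.r_[chain([*x,0])[4]-pos,(G[:,0]-[0,0,-1])]
    q=least_squares(f,q0[:5],x_scale=50).x;return q
E
python3 - <<'E'
from clr import *
s=r.sense();delta([.6,.25,.3],1.93);clr(s['joints'])
q=s['joints']
for p in ([.62,.15,.25],[.63,.05,.2],[.63,-.05,.2],[.63,-.15,.2],[.6315,-.2414,.2],[.6315,-.2414,.01],[.561,-.012,.006]):
    q=ik(p,0,q);print(p,q.round(1));clr([*q,0])
E
```

```text
t 3.9 tcp [0.5944 0.2501 0.2992] F [-0.6  0.5 -0.6] eff [ -0.6 -39.4  19.8   4.5   0.    0. ] q [ 37.2  22.   11.2  -0.  -79.4 -16.5] w 0.497
shift cm [-0.52 -0.21 -0.08] rot deg [-0.03 -0.19  0.1 ]
elbow [0.168 0.128 0.685] wrist [0.499 0.381 0.605] | dist to white axis [np.float64(0.235), np.float64(0.353), np.float64(0.497), np.float64(0.458)] pink [np.float64(0.509), np.float64(0.542), np.float64(0.621), np.float64(0.616)]
[0.62, 0.15, 0.25] [ 28.1  22.2   4.8   0.  -72.5]
elbow [0.188 0.101 0.684] wrist [0.544 0.293 0.556] | dist to white axis [np.float64(0.217), np.float64(0.324), np.float64(0.436), np.float64(0.413)] pink [np.float64(0.486), np.float64(0.51), np.float64(0.531), np.float64(0.53)]
[0.63, 0.05, 0.2] [ 19.2  23.5  -0.6  -0.  -66. ]
elbow [0.212 0.074 0.679] wrist [0.577 0.203 0.506] | dist to white axis [np.float64(0.197), np.float64(0.287), np.float64(0.388), np.float64(0.377)] pink [np.float64(0.459), np.float64(0.465), np.float64(0.445), np.float64(0.445)]
[0.63, -0.05, 0.2] [ 10.1  23.5  -0.6  -0.  -66. ]
elbow [0.221 0.039 0.679] wrist [0.602 0.109 0.506] | d
[... 630 characters left out ...]
), np.float64(0.386), np.float64(0.394)] pink [np.float64(0.358), np.float64(0.288), np.float64(0.247), np.float64(0.247)]
[0.6315, -0.2414, 0.01] [ -7.2  38.1  -5.   -0.  -47. ]
elbow [ 0.345 -0.044  0.606] wrist [ 0.652 -0.081  0.316] | dist to white axis [np.float64(0.077), np.float64(0.189), np.float64(0.388), np.float64(0.407)] pink [np.float64(0.307), np.float64(0.28), np.float64(0.32), np.float64(0.32)]
[0.561, -0.012, 0.006] [ 15.3  30.  -22.8  -0.  -37.2]
elbow [0.272 0.075 0.65 ] wrist [0.518 0.144 0.312] | dist to white axis [np.float64(0.168), np.float64(0.225), np.float64(0.311), np.float64(0.311)] pink [np.float64(0.435), np.float64(0.433), np.float64(0.414), np.float64(0.414)]
```

```bash
python3 - <<'E'
from clr import *
delta([.63,.05,.2],1.93)
E
```

```text
t 3.9 tcp [0.5944 0.2501 0.2992] F [-0.6  0.5 -0.6] eff [ -0.6 -39.4  19.8   4.5   0.    0. ] q [ 37.2  22.   11.2  -0.  -79.4 -16.5] w 0.497
shift cm [  3.7  -19.98   9.95] rot deg [-0.03 -0.19  0.1 ]
```

Emit:
{"name": "move_arm", "arguments": {
  "series": [
    [[0.4, -2, 1, 0, 0, 0, 0], [0.4, -2, 1, 0, 0, 0, 0], [0.4, -2, 1, 0, 0, 0, 0], [0.4, -2, 1, 0, 0, 0, 0], [0.4, -2, 1, 0, 0, 0, 0], [0.4, -2, 1, 0, 0, 0, 0], [0.3, -2, 1, 0, 0, 0, 0], [0.3, -2, 1, 0, 0, 0, 0], [0, -2, 1, 0, 0, 0, 0], [0, 0, 0, 0, 0, 0, 0]]
  ]
}}

```text
time_s: 5.15
tcp_pos: [0.63, 0.0689, 0.2081]
ee_rot: [[-0.937, -0.35, -0.005], [-0.35, 0.937, -0.002], [0.005, -0.0, -1.0]]
wrist_force: [-0.5, 0.1, -0.0]
gripper_width: 0.497
```

```bash
python3 - <<'E'
from clr import *
cap('scene','s2.png');cap('top','t2.png')
delta([.63,-.05,.2],1.93);clr(r.sense()['joints'])
E
```

```text
t 5.25 tcp [0.6303 0.0703 0.2095] F [0.3 0.8 1. ] eff [ -0.4 -39.7  18.4   4.1   0.    0. ] q [ 21.   23.5   0.8   0.  -67.5  -0.4] w 0.497
shift cm [  4.26 -11.25   0.96] rot deg [-0.02 -0.16 -0.01]
elbow [0.21  0.081 0.679] wrist [0.574 0.222 0.515] | dist to white axis [np.float64(0.2), np.float64(0.295), np.float64(0.4), np.float64(0.387)] pink [np.float64(0.464), np.float64(0.475), np.float64(0.465), np.float64(0.465)]
```

View pics/t2.png

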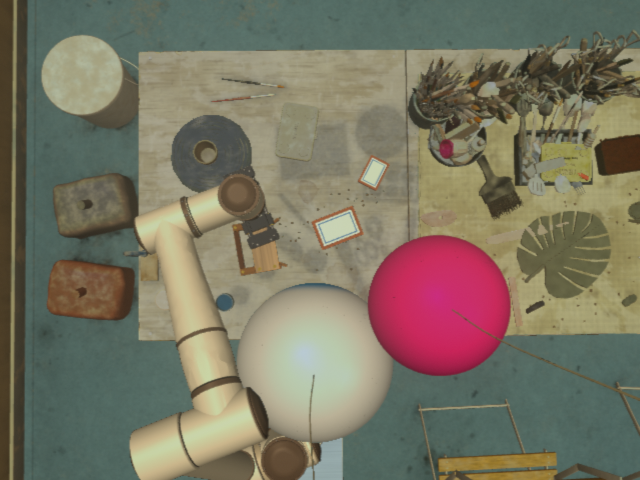

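View pics/s2.png

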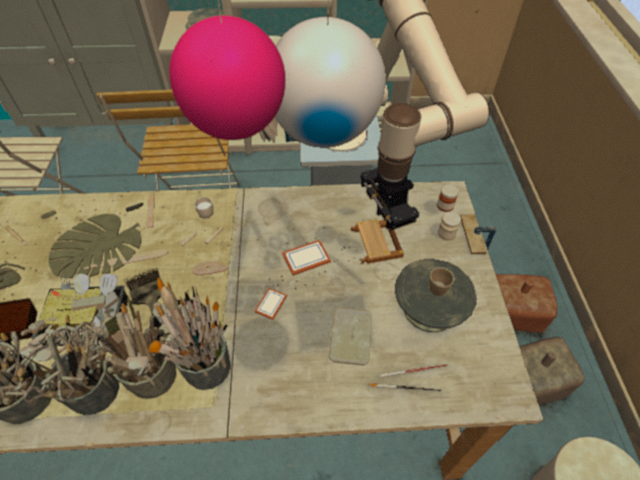

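```bash
python3 - <<'E'
from clr import *
T=load('top');S=load('scene');c=chain(r.sense()['joints'])
print(proj(T,c).round(0).tolist());print(proj(S,c).round(0).tolist())
im=T['color'][330:480,110:350];cv2.imwrite('pics/c3.png',cv2.resize(im,None,fx=3.2,fy=3.2,interpolation=cv2.INTER_CUBIC))
E
```

```text
[[285.0, 452.0], [226.0, 425.0], [167.0, 225.0], [240.0, 196.0], [254.0, 210.0]]
[[341.0, 99.0], [386.0, -25.0], [459.0, 115.0], [399.0, 133.0], [384.0, 220.0]]
```

View pics/c3.png

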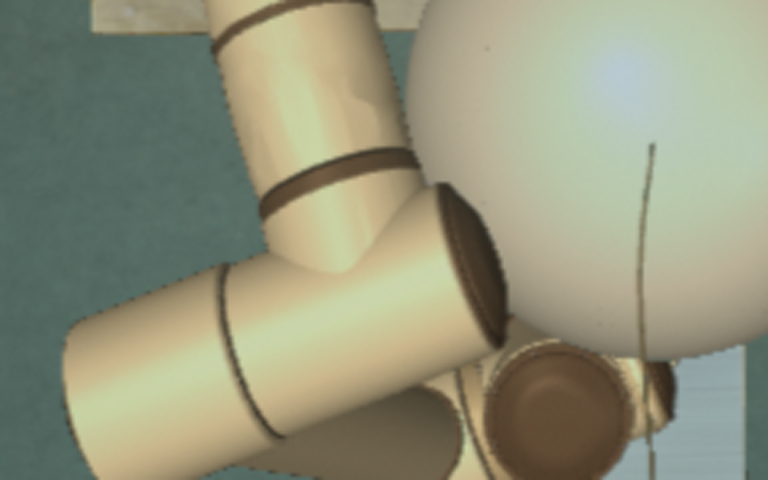

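```bash
cat >> clr.py <<'E'
def segseg(a,b,p): return seg(a,b,p)
def ik2(pos,zdir,q0):
    def f(x):
        A,B,C,F,G,H=rots([*x,0],-1,-1);return np.r_[chain([*x,0])[4]-pos,.3*(G[:,0]-zdir)]
    s=least_squares(f,q0[:5],x_scale=20);return s.x,np.abs(s.fun).max()
def gaps(q):
    A,B,C,F,G,H=rots(q,-1,-1);c=chain(q);L=A[:,1];o=[]
    for P,rad in((W,.166),(PK,.148)):
        o.append([seg(c[0]+.15*L,c[1]+.15*L,P)-.06-rad, seg(c[1]+.2*L,c[1]-.03*L,P)-.062-rad, seg(c[1],c[2],P)-.055-rad, seg(c[2],c[3],P)-.05-rad,seg(c[3],c[4],P)-.06-rad])
    return (np.array(o)*1000).round().astype(int).tolist()
E
python3 - <<'E'
from clr import *
q0=r.sense()['joints']
print(gaps(q0))
yaw=1.93
for pos in ([.64,-.16,.1],[.6315,-.2414,.1],[.6315,-.2414,.01],[.625,-.224,.01],[.6,-.13,.01],[.561,-.012,.01]):
  for th in (0,15,25,35):
    a=np.radians(th);f=np.array([np.cos(yaw),np.sin(yaw),0])
    z=-np.sin(a)*f+np.array([0,0,-np.cos(a)])
    q,e=ik2(pos,z,[0,30,0,0,-60]);print(pos,th,q.round(0),round(e,4),gaps([*q,0]))
E
```

```text
[[110, 70, 74, 184, 161], [404, 245, 272, 267, 257]]
[0.64, -0.16, 0.1] 0 [ -0.  31.  -3.   0. -56.] 0.0 [[22, 8, -8, 150, 150], [301, 136, 133, 117, 107]]
[0.64, -0.16, 0.1] 15 [  6.  28. -18.  22. -42.] 0.0 [[52, 28, -23, 98, 113], [337, 174, 171, 149, 139]]
[0.64, -0.16, 0.1] 25 [  7.  27. -29.  44. -37.] 0.0 [[60, 35, -47, 59, 99], [347, 184, 180, 181, 171]]
[0.64, -0.16, 0.1] 35 [  7.  27. -37.  67. -37.] 0.0 [[57, 34, -73, 29, 95], [343, 181, 176, 219, 209]]
[0.6315, -0.2414, 0.1] 0 [ -7.  32.  -1.  -0. -57.] 0.0 [[-10, -4, -19, 160, 168], [258, 99, 78, 74, 64]]
[0.6315, -0.2414, 0.1] 15 [ -2.  29. -17.  22. -41.] 0.0 [[22, 17, -43, 88, 117], [300, 141, 119, 91, 81]]
[0.6315, -0.2414, 0.1] 25 [ -1.  27. -29.  46. -33.] 0.0 [[30, 26, -80, 33, 92], [309, 153, 127, 117, 107]]
[0.6315, -0.2414, 0.1] 35 [ -4.  26. -38.  75. -33.] 0.0 [[22, 27, -120, -5, 77], [298, 147, 118, 152, 142]]
[0.6315, -0.2414, 0.01] 0 [ -7.  38.  -5.   0. -47.] 0.0 [[-25, -25, -32, 172, 181], [240, 70, 77, 122, 112]]
[0.6315, -0.2414, 0.01] 15 [ -3.  35. -24.  30. -29.] 0.0 [[2, -11, -61, 96, 133], [276, 10
[... 817 characters left out ...]
4. -27.] 0.0 [[52, 18, -50, 71, 92], [340, 171, 182, 192, 182]]
[0.6, -0.13, 0.01] 25 [  5.  30. -43.  69. -26.] 0.0 [[42, 16, -91, 27, 89], [327, 160, 167, 229, 219]]
[0.6, -0.13, 0.01] 35 [  4.  32. -47.  90. -33.] 0.0 [[34, 9, -104, 22, 99], [318, 150, 160, 262, 262]]
[0.561, -0.012, 0.01] 0 [ 15.  30. -23.   0. -38.] 0.0 [[81, 38, 4, 94, 84], [376, 209, 230, 214, 204]]
[0.561, -0.012, 0.01] 15 [ 21.  28. -38.  34. -28.] 0.0 [[102, 54, -6, 83, 87], [400, 237, 258, 270, 260]]
[0.561, -0.012, 0.01] 25 [ 21.  29. -45.  59. -29.] 0.0 [[101, 53, -22, 69, 103], [399, 236, 254, 315, 305]]
[0.561, -0.012, 0.01] 35 [ 22.  31. -48.  74. -37.] 0.0 [[102, 51, -20, 73, 129], [402, 238, 260, 354, 350]]
```

```bash
python3 - <<'E'
from clr import *
yaw=1.93
f=np.array([np.cos(yaw),np.sin(yaw),0]);l=np.array([np.sin(yaw),-np.cos(yaw),0]) # l ~ +x world (away)
for pos in ([.625,-.224,.01],[.6,-.13,.01]):
  res=[]
  for th in range(-30,31,10):
    for ph in range(0,41,10):
      b=np.array([0,0,1])+np.tan(np.radians(th))*f+np.tan(np.radians(ph))*l; z=-b/np.linalg.norm(b)
      q,e=ik2(pos,z,[0,30,0,0,-60]); g=gaps([*q,0]);res.append((min(min(x) for x in g),th,ph,round(e,3),q.round(0).tolist(),g))
  res.sort(key=lambda t:-t[0])
  for x in res[:6]:print(pos,x)
  for x in res:
     if x[2]<=10 and abs(x[1])<=10: print('  ',x[:5])
E
```

```text
[0.625, -0.224, 0.01] (-13, 30, 40, np.float64(0.0), [7.0, 50.0, -7.0, 34.0, -71.0], [[31, -13, 6, 264, 282], [321, 144, 181, 342, 322]])
[0.625, -0.224, 0.01] (-16, 30, 30, np.float64(0.0), [6.0, 45.0, -15.0, 39.0, -59.0], [[28, -16, -6, 204, 237], [317, 138, 175, 300, 289]])
[0.625, -0.224, 0.01] (-17, 20, 40, np.float64(0.0), [5.0, 51.0, 1.0, 26.0, -77.0], [[23, -17, 1, 290, 294], [309, 131, 168, 333, 316]])
[0.625, -0.224, 0.01] (-19, -30, 40, np.float64(0.0), [-8.0, 62.0, 34.0, -5.0, -108.0], [[-19, -13, -3, 401, 330], [229, 56, 91, 331, 314]])
[0.625, -0.224, 0.01] (-19, -20, 40, np.float64(0.0), [-5.0, 59.0, 28.0, 2.0, -101.0], [[-12, -19, -7, 380, 327], [246, 70, 106, 326, 311]])
[0.625, -0.224, 0.01] (-19, 20, 20, np.float64(0.0), [3.0, 41.0, -15.0, 31.0, -52.0], [[18, -19, -19, 178, 204], [301, 123, 155, 239, 229]])
   (-28, 10, 10, np.float64(0.0), [-0.0, 38.0, -12.0, 18.0, -47.0])
   (-30, 0, 10, np.float64(0.0), [-4.0, 41.0, -2.0, 5.0, -56.0])
   (-32, 0, 0, np.float64(0.0), [-6.0, 37.0, -7.0, -0.0, -46.0])
   (-39, -10, 10, np.float64(0.0), [-8.0, 44.0, 7.0, -4.0, -67.0
[... 639 characters left out ...]
, 270], [358, 187, 223, 368, 346]])
[0.6, -0.13, 0.01] (4, 20, 30, np.float64(0.0), [13.0, 44.0, -11.0, 24.0, -65.0], [[57, 4, 22, 232, 234], [355, 182, 218, 325, 313]])
[0.6, -0.13, 0.01] (2, 30, 20, np.float64(0.0), [14.0, 38.0, -27.0, 42.0, -50.0], [[67, 14, 2, 155, 182], [364, 193, 226, 311, 300]])
   (-10, 0, 10, np.float64(0.0), [4.0, 37.0, -9.0, 3.0, -53.0])
   (-11, 10, 10, np.float64(0.0), [8.0, 35.0, -18.0, 17.0, -45.0])
   (-22, -10, 0, np.float64(0.0), [-2.0, 36.0, -6.0, -12.0, -53.0])
   (-22, -10, 10, np.float64(0.0), [-0.0, 39.0, -1.0, -6.0, -62.0])
   (-24, 0, 0, np.float64(0.0), [3.0, 33.0, -15.0, 0.0, -42.0])
   (-36, 10, 0, np.float64(0.0), [7.0, 32.0, -26.0, 19.0, -31.0])
```

The upper arm is offset sideways, so at most the elbow and forearm would brush the balloon by about 3 cm at the start of the push. Tilting the tool doesn't help much. I'll keep the tool vertical and creep in while watching joint effort.

Emit:
{"name": "move_arm", "arguments": {
  "series": [
    [[0.6, -2, 0, 0, 0, 0, 0], [0.6, -2, 0, 0, 0, 0, 0], [0.6, -2, 0, 0, 0, 0, 0], [0.6, -2, 0, 0, 0, 0, 0], [0.8, -2, 0, 0, 0, 0, 0], [0.8, -2, 0, 0, 0, 0, 0], [0.8, -2, 0, 0, 0, 0, 0], [0.8, -2, 0, 0, 0, 0, 0], [0.8, -2, 0, 0, 0, 0, 0], [0.8, -2, 0, 0, 0, 0, 0], [0, 0, 0, 0, 0, 0, 0]]
  ]
}}

```text
time_s: 6.62
tcp_pos: [0.6328, -0.1439, 0.2097]
ee_rot: [[-0.937, -0.35, -0.003], [-0.35, 0.937, -0.001], [0.003, -0.0, -1.0]]
wrist_force: [-0.6, 0.3, -0.3]
gripper_width: 0.499
```

```bash
python3 - <<'E'
from clr import *
delta([.6315,-.2414,.2],1.93);print(gaps(r.sense()['joints']))
E
```

```text
t 6.625 tcp [ 0.6328 -0.1439  0.2097] F [-0.6  0.3 -0.3] eff [ -0.6 -41.5  18.8   4.3   0.    0.1] q [  1.5  24.9   3.1   0.1 -68.3  19. ] w 0.499
shift cm [ 3.53 -9.09  0.98] rot deg [-0.01 -0.18 -0.11]
[[45, 38, 20, 157, 141], [327, 172, 151, 101, 91]]
```

Emit:
{"name": "move_arm", "arguments": {
  "series": [
    [[0.6, -1.5, 0, 0, 0, 0, 0], [0.6, -1.5, 0, 0, 0, 0, 0], [0.6, -1.5, 0, 0, 0, 0, 0], [0.6, -1.5, 0, 0, 0, 0, 0], [0.6, -1.5, 0.5, 0, 0, 0, 0], [0.5, -1.5, 0.5, 0, 0, 0, 0], [0, 0, 2, 0, 0, 0, 0], [0, 0, 2, 0, 0, 0, 0], [0, 0, 0, 0, 0, 0, 0]]
  ]
}}

```text
time_s: 7.75
tcp_pos: [0.6304, -0.2389, 0.1575]
ee_rot: [[-0.936, -0.351, -0.007], [-0.351, 0.936, -0.0], [0.007, 0.002, -1.0]]
wrist_force: [0.5, -0.4, -0.1]
gripper_width: 0.496
```

```bash
python3 - <<'E'
from clr import *
cap('scene','s3.png');cap('top','t3.png')
delta([.6315,-.2414,.06],1.93);print(gaps(r.sense()['joints']))
E
```

```text
t 7.85 tcp [ 0.632  -0.2391  0.1602] F [-0.2  0.9 -0.5] eff [ -0.1 -43.8  17.6   3.9   0.    0. ] q [ -7.   29.5   3.4   0.1 -64.   27.5] w 0.498
shift cm [ 0.1  -0.19 10.02] rot deg [-0.04 -0.17  0.02]
[[0, 10, -5, 164, 169], [270, 117, 83, 57, 47]]
```

View pics/t3.png

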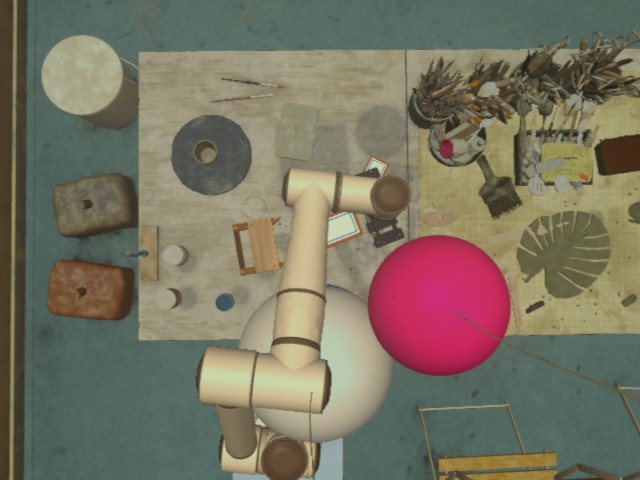

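View pics/s3.png

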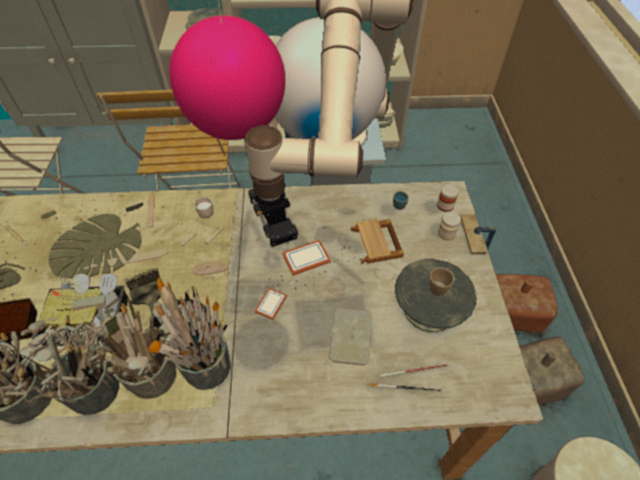

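Emit:
{"name": "move_arm", "arguments": {
  "series": [
    [[0, 0, 0.8, 0, 0, 0, 0], [0, 0, 0.8, 0, 0, 0, 0], [0, 0, 0.8, 0, 0, 0, 0], [0, 0, 0.8, 0, 0, 0, 0], [0, 0, 0.8, 0, 0, 0, 0], [0, 0, 0, 0, 0, 0, 0]]
  ]
}}

```text
time_s: 8.6
tcp_pos: [0.6311, -0.2385, 0.1188]
ee_rot: [[-0.936, -0.352, -0.005], [-0.352, 0.936, -0.001], [0.005, 0.001, -1.0]]
wrist_force: [-0.1, -0.6, 0.2]
gripper_width: 0.504
```

```bash
python3 - <<'E'
from clr import *
delta([.6315,-.2414,.06],1.93);print(gaps(r.sense()['joints']))
E
```

```text
t 8.6 tcp [ 0.6311 -0.2385  0.1188] F [-0.1 -0.6  0.2] eff [  0.  -45.4  17.3   3.8   0.1  -0. ] q [ -7.   31.5   0.5   0.1 -59.3  27.5] w 0.504
shift cm [ 0.03 -0.29  5.88] rot deg [ 0.05 -0.26  0.01]
[[-7, 1, -15, 161, 169], [263, 105, 81, 69, 59]]
```

Emit:
{"name": "move_arm", "arguments": {
  "series": [
    [[0, 0, 0.8, 0, 0, 0, 0], [0, 0, 0.8, 0, 0, 0, 0], [0, 0, 0.8, 0, 0, 0, 0], [0, 0, 0.8, 0, 0, 0, 0], [0, 0, 0.8, 0, 0, 0, 0], [0, 0, 0, 0, 0, 0, 0]]
  ]
}}

```text
time_s: 9.35
tcp_pos: [0.6309, -0.2386, 0.0789]
ee_rot: [[-0.936, -0.352, -0.005], [-0.352, 0.936, -0.001], [0.005, 0.001, -1.0]]
wrist_force: [0.1, -0.4, -0.6]
gripper_width: 0.5
```

```bash
python3 - <<'E'
from clr import *
cap('scene','s4.png')
delta([.6315,-.2414,.06],1.93);print(gaps(r.sense()['joints']))
E
```

```text
t 9.4 tcp [ 0.6314 -0.2387  0.0795] F [ 0.  -0.5  0.3] eff [ -0.  -46.   16.2   3.6   0.1  -0. ] q [ -7.   33.7  -1.9   0.1 -54.7  27.5] w 0.502
shift cm [ 0.07 -0.26  1.95] rot deg [ 0.   -0.2   0.02]
[[-13, -9, -22, 161, 170], [255, 93, 80, 86, 76]]
```

View pics/s4.png

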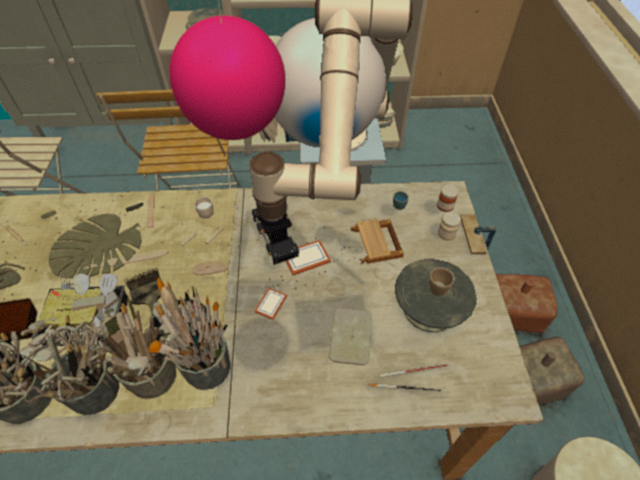

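Emit:
{"name": "move_arm", "arguments": {
  "series": [
    [[0, 0, 0.8, 0, 0, 0, 0], [0, 0, 0.8, 0, 0, 0, 0], [0, 0, 0.8, 0, 0, 0, 0], [0, 0, 0.8, 0, 0, 0, 0], [0, 0, 0.8, 0, 0, 0, 0], [0, 0, 0.8, 0, 0, 0, 0], [0, 0, 0, 0, 0, 0, 0]]
  ]
}}

```text
time_s: 10.28
tcp_pos: [0.6308, -0.2387, 0.0309]
ee_rot: [[-0.936, -0.352, -0.004], [-0.352, 0.936, -0.001], [0.004, 0.001, -1.0]]
wrist_force: [-0.2, -0.5, -0.4]
gripper_width: 0.502
```

```bash
python3 - <<'E'
from clr import *
S=cap('scene','s5.png');T=cap('top')
delta([.6315,-.2414,.007],1.93);print(gaps(r.sense()['joints']))
a=cv2.resize(S['color'][190:310,230:390],None,fx=4,fy=4,interpolation=cv2.INTER_CUBIC);cv2.imwrite('pics/c5.png',a)
E
```

```text
t 10.375 tcp [ 0.6315 -0.2389  0.032 ] F [-0.   1.  -0.1] eff [ -0.  -47.2  15.1   3.4   0.1  -0. ] q [ -7.   36.6  -4.2   0.1 -49.3  27.5] w 0.505
shift cm [ 0.08 -0.24  2.5 ] rot deg [-0.02 -0.16  0.02]
[[-21, -21, -29, 168, 176], [245, 78, 79, 111, 101]]
```

View pics/c5.png

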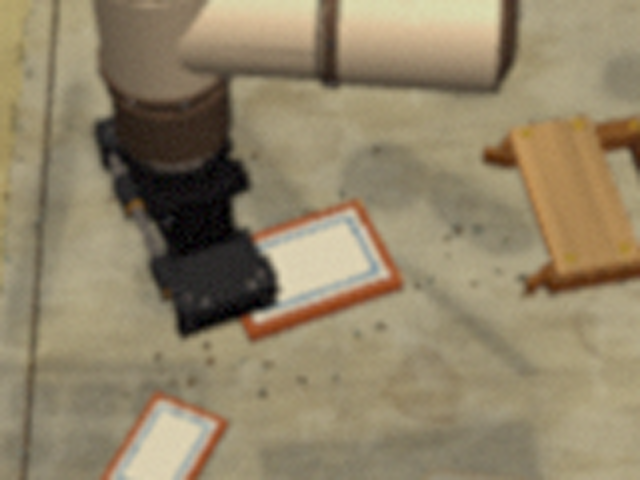

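Emit:
{"name": "move_arm", "arguments": {
  "series": [
    [[0, 0, 0.8, 0, 0, 0, 0], [0, 0, 0.8, 0, 0, 0, 0], [0, 0, 0.8, 0, 0, 0, 0], [0, 0, 0, 0, 0, 0, 0], [0, 0, 0, 0, 0, 0, 0]]
  ]
}}

```text
time_s: 11.0
tcp_pos: [0.6315, -0.2388, 0.0079]
ee_rot: [[-0.936, -0.352, -0.003], [-0.352, 0.936, -0.001], [0.003, -0.0, -1.0]]
wrist_force: [0.3, 0.4, 0.4]
gripper_width: 0.499
```

```bash
python3 - <<'E'
from clr import *
delta([.621,-.214,.007],1.93)
s=r.sense();print(s['wrist_force'],s['moment'])
E
```

```text
t 11.0 tcp [ 0.6315 -0.2388  0.0079] F [0.3 0.4 0.4] eff [ -0.  -47.8  14.5   3.2   0.1  -0. ] q [ -7.   38.3  -5.1   0.1 -46.7  27.5] w 0.499
shift cm [0.1  2.69 0.09] rot deg [-0.02 -0.16  0.02]
[0.3238111  0.41881412 0.39334709] [ 0.0507237  -0.06209874  0.0753082 ]
```

Emit:
{"name": "move_arm", "arguments": {
  "series": [
    [[0, 0.6, 0, 0, 0, 0, 0], [0, 0.6, 0, 0, 0, 0, 0], [0, 0.5, 0.1, 0, 0, 0, 0], [0, 0.3, 0, 0, 0, 0, 0], [0, 0.3, 0, 0, 0, 0, 0], [0, 0, 0, 0, 0, 0, 0]]
  ]
}}

```text
time_s: 11.75
tcp_pos: [0.6235, -0.2171, 0.0072]
ee_rot: [[-0.936, -0.352, -0.002], [-0.352, 0.936, -0.001], [0.002, -0.001, -1.0]]
wrist_force: [0.6, -1.7, 0.5]
gripper_width: 0.501
```

```bash
python3 - <<'E'
from clr import *
S=cap('scene');T=cap('top')
delta([.621,-.214,.007],1.93)
a=cv2.resize(S['color'][190:310,230:390],None,fx=4,fy=4,interpolation=cv2.INTER_CUBIC);cv2.imwrite('pics/c6.png',a)
E
```

```text
t 11.85 tcp [ 0.6234 -0.2172  0.007 ] F [ 0.8 -0.6  0.6] eff [  0.5 -46.5  13.6   2.8  -0.2  -0. ] q [ -5.2  37.2  -7.6   0.1 -45.3  25.7] w 0.5
shift cm [ 0.11  0.38 -0.  ] rot deg [-0.01 -0.14  0.01]
```

View pics/c6.png

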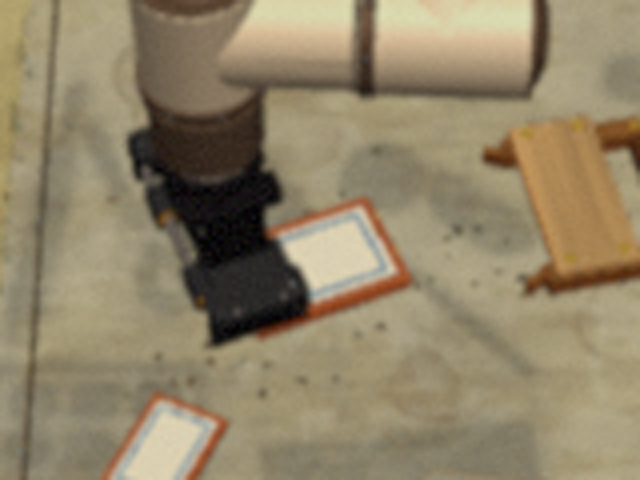

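Emit:
{"name": "move_arm", "arguments": {
  "series": [
    [[0.1, 0.6, 0, 0, 0, 0.8, 0], [0.1, 0.6, 0, 0, 0, 0.8, 0], [0.1, 0.6, 0, 0, 0, 0.8, 0], [0.1, 0.6, 0, 0, 0, 0.8, 0], [0.1, 0.6, 0, 0, 0, 0.8, 0], [0.1, 0.6, 0, 0, 0, 0.8, 0], [0.1, 0.6, 0, 0, 0, 0.8, 0], [0, 0, 0, 0, 0, 0, 0]]
  ]
}}

```text
time_s: 12.85
tcp_pos: [0.6027, -0.1787, 0.0066]
ee_rot: [[-0.966, -0.259, -0.004], [-0.259, 0.966, -0.0], [0.004, 0.001, -1.0]]
wrist_force: [0.6, 0.3, 0.3]
gripper_width: 0.501
```

```bash
python3 - <<'E'
from clr import *
S=cap('scene');T=cap('top')
delta([.621,-.214,.007],1.737)
a=cv2.resize(S['color'][190:310,230:420],None,fx=4,fy=4,interpolation=cv2.INTER_CUBIC);cv2.imwrite('pics/c7.png',a)
E
```

```text
t 12.95 tcp [ 0.6028 -0.179   0.0064] F [-0.  -0.4 -0.2] eff [  0.1 -44.9  13.7   3.1   0.1  -0. ] q [ -1.8  35.  -12.4   0.1 -42.8  16.7] w 0.501
shift cm [-0.86 -3.85 -0.06] rot deg [ 0.02 -0.24  5.47]
```

View pics/c7.png

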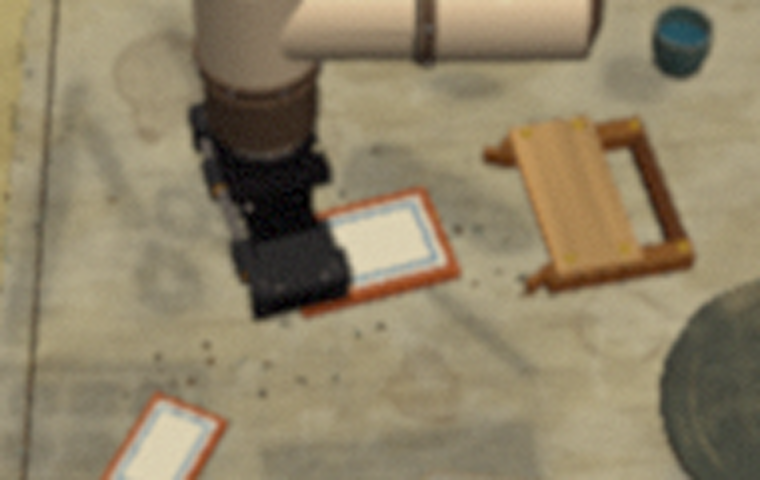

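```bash
cat >> clr.py <<'E'
def inbridge(p): 
    b=np.array([.549,.0615]);th=1.737;x=np.array([np.cos(th),np.sin(th)]);y=np.array([-x[1],x[0]]);d=np.asarray(p)[:2]-b;return np.array([d@x,d@y])
def lead(a,bx,by,f=4.):
    S=load('scene');uv=(np.array(a,float)+.5)/f-.5+[bx,by]
    P=unproj(S,uv,.014);P[:,1]-=.002  # left(y+) corner far from robot first? order: near-robot(+y_tile), far
    L=P[0]-P[1];yaw=np.arctan2(L[1],L[0])-np.pi/2;c=P.mean(0)[:2]-.065*np.array([np.cos(yaw),np.sin(yaw)])
    print('width',np.linalg.norm(L).round(4),'rel yaw',round((yaw-1.737+np.pi)%(2*np.pi)-np.pi,3),'centre in bridge',inbridge(c).round(4))
E
python3 - <<'E'
from clr import *
lead([(425,189),(460,270)],230,190)
print('tcp',inbridge(r.sense()['tcp_pos']))
for p in [(512,130),(555,272)]: print(unproj(load('scene'),[(np.array(p)+.5)/4-.5+[230,190]],.032)[0], inbridge(unproj(load('scene'),[(np.array(p)+.5)/4-.5+[230,190]],.032)[0]))
E
```

```text
width 0.085 rel yaw 0.091 centre in bridge [-0.1716 -0.0083]
tcp [-0.246078   -0.01324354]
[0.48432058 0.02142254 0.032     ] [-0.02882466  0.07041853]
[0.62885741 0.04038524 0.032     ] [-0.03403537 -0.07526376]
```

Emit:
{"name": "move_arm", "arguments": {
  "series": [
    [[0.13, 0.6, 0, 0, 0, 0.7, 0], [0.13, 0.6, 0, 0, 0, 0.7, 0], [0.13, 0.6, 0, 0, 0, 0.7, 0], [0.13, 0.6, 0, 0, 0, 0.7, 0], [0.13, 0.6, 0, 0, 0, 0.7, 0], [0.13, 0.6, 0, 0, 0, 0.7, 0], [0.13, 0.6, 0, 0, 0, 0.7, 0], [0.1, 0.6, 0, 0, 0, 0.6, 0], [0, 0, 0, 0, 0, 0, 0]]
  ]
}}

```text
time_s: 14.08
tcp_pos: [0.5831, -0.1343, 0.0071]
ee_rot: [[-0.986, -0.165, -0.003], [-0.165, 0.986, -0.001], [0.003, -0.001, -1.0]]
wrist_force: [0.0, -0.4, 0.8]
gripper_width: 0.5
```

```bash
python3 - <<'E'
from clr import *
S=cap('scene');T=cap('top')
delta([.561,-.012,.007],1.737);print('tcp',inbridge(r.sense()['tcp_pos']))
a=cv2.resize(S['color'][190:310,230:420],None,fx=4,fy=4,interpolation=cv2.INTER_CUBIC);cv2.imwrite('pics/c8.png',a)
E
```

```text
t 14.175 tcp [ 0.5833 -0.1347  0.0071] F [ 0.1 -0.4  0.6] eff [  0.1 -42.3  13.    2.9   0.   -0. ] q [  2.5  32.7 -17.1   0.1 -40.3   6.9] w 0.494
shift cm [ 0.18 12.47  0.  ] rot deg [-0.04 -0.14 -0.02]
tcp [-0.19920617 -0.00140927]
```

View pics/c8.png

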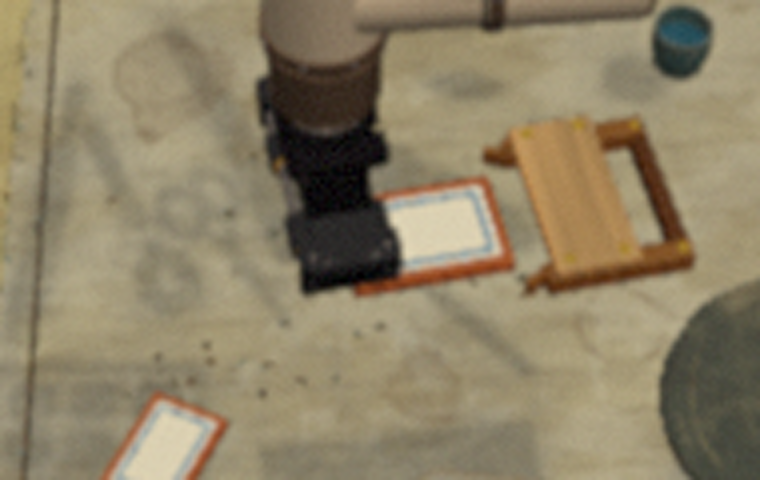

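```bash
python3 - <<'E'
from clr import *
lead([(487,178),(514,266)],230,190)
T=load('top');cv2.imwrite('pics/c8t.png',cv2.resize(T['color'][180:300,210:390],None,fx=4.4,fy=4.4,interpolation=cv2.INTER_CUBIC))
E
```

```text
width 0.0903 rel yaw -0.021 centre in bridge [-0.1248 -0.0036]
```

View pics/c8t.png

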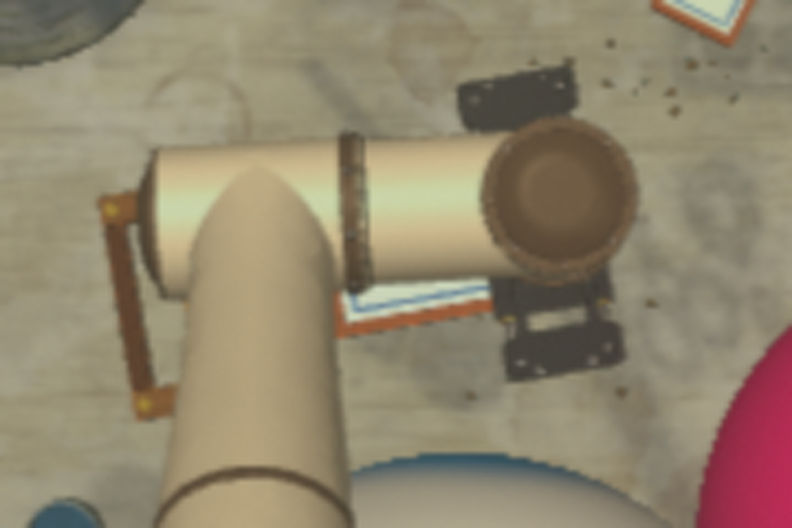

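The tile is square and centred to about 3 mm, and its leading end is at the mouth. Pushing straight now.

Emit:
{"name": "move_arm", "arguments": {
  "series": [
    [[0, 0.7, 0, 0, 0, 0, 0], [0, 0.7, 0, 0, 0, 0, 0], [0, 0.7, 0, 0, 0, 0, 0], [0, 0.7, 0, 0, 0, 0, 0], [0, 0.7, 0, 0, 0, 0, 0], [0, 0.7, 0, 0, 0, 0, 0], [0, 0.7, 0, 0, 0, 0, 0], [0, 0, 0, 0, 0, 0, 0]]
  ]
}}

```text
time_s: 15.18
tcp_pos: [0.5747, -0.0857, 0.0067]
ee_rot: [[-0.986, -0.165, -0.003], [-0.165, 0.986, -0.001], [0.003, -0.0, -1.0]]
wrist_force: [1.0, 0.5, 0.2]
gripper_width: 0.505
```

```bash
python3 - <<'E'
from clr import *
S=cap('scene')
delta([.561,-.012,.007],1.737);print('tcp',inbridge(r.sense()['tcp_pos']))
a=cv2.resize(S['color'][190:310,250:420],None,fx=4.4,fy=4.4,interpolation=cv2.INTER_CUBIC);cv2.imwrite('pics/c9.png',a)
E
```

```text
t 15.225 tcp [ 0.5747 -0.086   0.0066] F [-0.6 -0.5  0.2] eff [  0.1 -41.1  12.7   2.9   0.   -0. ] q [  7.5  31.6 -19.7   0.  -39.    2. ] w 0.5
shift cm [ 0.13  7.52 -0.04] rot deg [-0.01 -0.2  -0.02]
tcp [-0.14969613 -0.00091831]
```

View pics/c9.png

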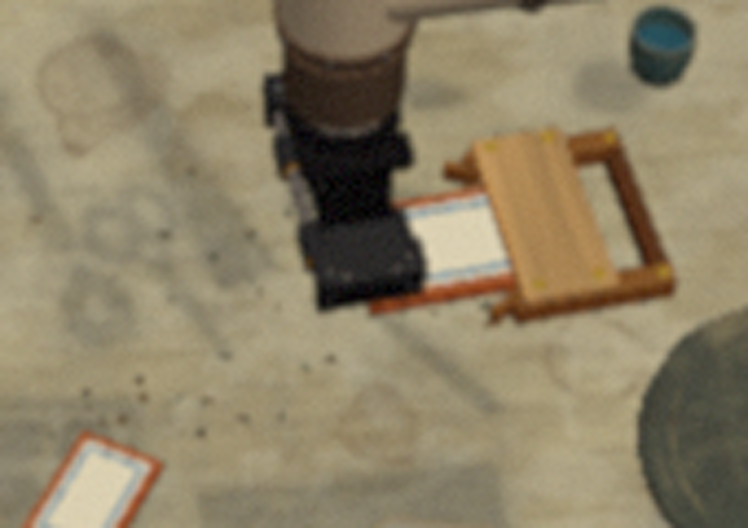

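Emit:
{"name": "move_arm", "arguments": {
  "series": [
    [[0, 0.7, 0, 0, 0, 0, 0], [0, 0.7, 0, 0, 0, 0, 0], [0, 0.7, 0, 0, 0, 0, 0], [0, 0.7, 0, 0, 0, 0, 0], [0, 0.7, 0, 0, 0, 0, 0], [0, 0.7, 0, 0, 0, 0, 0], [0, 0.7, 0, 0, 0, 0, 0], [0, 0.7, 0, 0, 0, 0, 0], [0, 0.4, 0, 0, 0, 0, 0], [0, 0, 0, 0, 0, 0, 0]]
  ]
}}

```text
time_s: 16.48
tcp_pos: [0.5653, -0.027, 0.007]
ee_rot: [[-0.986, -0.165, -0.002], [-0.165, 0.986, -0.001], [0.002, -0.001, -1.0]]
wrist_force: [0.3, 0.1, 0.9]
gripper_width: 0.5
```

```bash
python3 - <<'E'
from clr import *
S=cap('scene')
delta([.561,-.012,.007],1.737);print('tcp',inbridge(r.sense()['tcp_pos']))
a=cv2.resize(S['color'][190:310,250:420],None,fx=4.4,fy=4.4,interpolation=cv2.INTER_CUBIC);cv2.imwrite('pics/c10.png',a)
E
```

```text
t 16.525 tcp [ 0.5654 -0.0271  0.007 ] F [ 0.5 -0.7 -0.1] eff [  0.1 -39.7  12.3   2.8   0.   -0. ] q [ 13.7  30.4 -22.    0.  -37.7  -4.2] w 0.502
shift cm [ 0.18  1.56 -0.  ] rot deg [-0.04 -0.14 -0.01]
tcp [-0.09011992 -0.00147014]
```

View pics/c10.png

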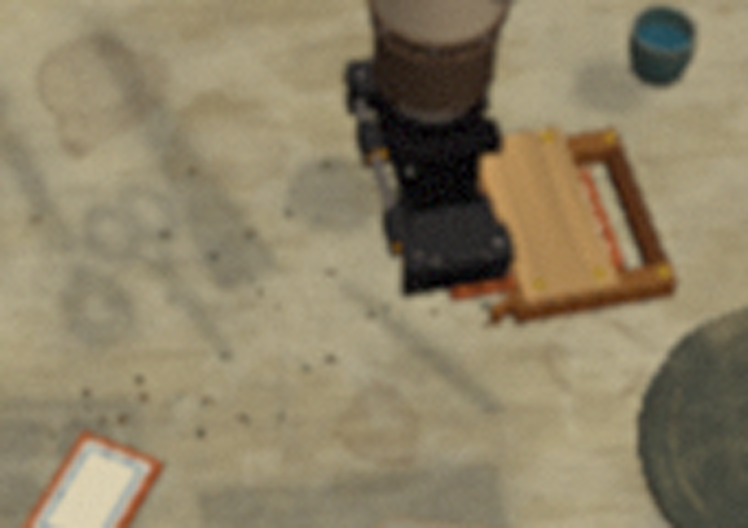

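Emit:
{"name": "move_arm", "arguments": {
  "series": [
    [[0, 0.4, 0, 0, 0, 0, 0], [0, 0.4, 0, 0, 0, 0, 0], [0, 0.3, 0, 0, 0, 0, 0], [0, 0.2, 0, 0, 0, 0, 0], [0, 0.1, 0, 0, 0, 0, 0], [0, 0, 0, 0, 0, 0, 0]]
  ]
}}

```text
time_s: 17.27
tcp_pos: [0.563, -0.0135, 0.0069]
ee_rot: [[-0.986, -0.165, -0.002], [-0.165, 0.986, -0.001], [0.003, -0.001, -1.0]]
wrist_force: [-0.0, -1.3, 1.0]
gripper_width: 0.503
```

```bash
python3 - <<'E'
from clr import *
S=cap('scene')
delta([.561,-.012,.007],1.737);print('tcp',inbridge(r.sense()['tcp_pos']))
a=cv2.resize(S['color'][210:280,340:430],None,fx=8,fy=8,interpolation=cv2.INTER_CUBIC);cv2.imwrite('pics/c11.png',a)
E
```

```text
t 17.325 tcp [ 0.5629 -0.0135  0.0069] F [ 0.2 -0.4  1. ] eff [  0.6 -39.   12.1   2.5   0.   -0. ] q [ 15.1  30.3 -22.4   0.  -37.5  -5.7] w 0.5
shift cm [ 0.17  0.18 -0.01] rot deg [-0.03 -0.15 -0.03]
tcp [-0.07625735 -0.00134012]
```

View pics/c11.png

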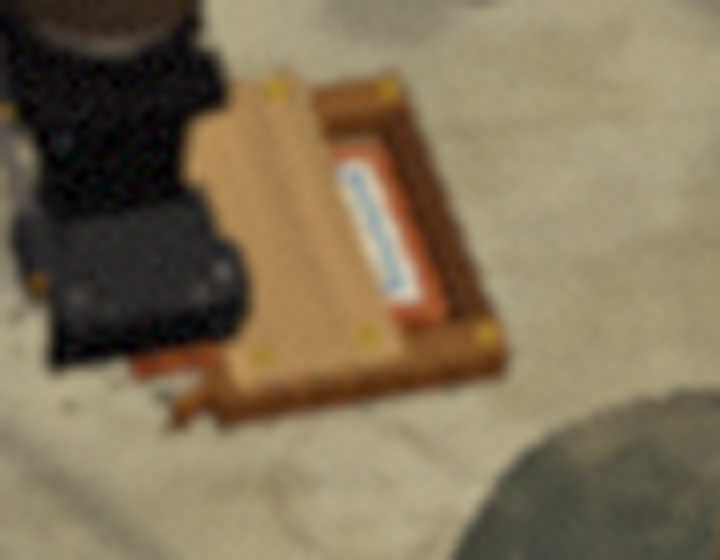

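Nearly home, with no stop force yet. I'll take small steps until the force shows it.

Emit:
{"name": "move_arm", "arguments": {
  "series": [
    [[0, 0.1, 0, 0, 0, 0, 0], [0, 0.1, 0, 0, 0, 0, 0], [0, 0, 0, 0, 0, 0, 0]]
  ]
}}

```text
time_s: 17.7
tcp_pos: [0.5625, -0.012, 0.0069]
ee_rot: [[-0.986, -0.165, -0.003], [-0.165, 0.986, -0.002], [0.003, -0.001, -1.0]]
wrist_force: [1.0, -5.1, 1.7]
gripper_width: 0.497
```

Emit:
{"name": "move_arm", "arguments": {
  "series": [
    [[0, 0.1, 0, 0, 0, 0, 0], [0, 0.1, 0, 0, 0, 0, 0], [0, 0, 0, 0, 0, 0, 0]]
  ]
}}

```text
time_s: 18.08
tcp_pos: [0.5623, -0.0118, 0.0069]
ee_rot: [[-0.986, -0.165, -0.003], [-0.165, 0.986, -0.003], [0.004, -0.003, -1.0]]
wrist_force: [3.5, -12.8, 0.9]
gripper_width: 0.502
```

```bash
python3 - <<'E'
from clr import *
S=cap('scene');s=r.sense()
print(s['wrist_force'],s['moment'],inbridge(s['tcp_pos']))
a=cv2.resize(S['color'][210:280,340:430],None,fx=8,fy=8,interpolation=cv2.INTER_CUBIC);cv2.imwrite('pics/c12.png',a)
E
```

```text
[  2.88503088 -11.84991947   0.85356145] [-3.62124852e+00 -8.75258919e-01  6.31930094e-05] [-0.07447224 -0.00107359]
```

View pics/c12.png

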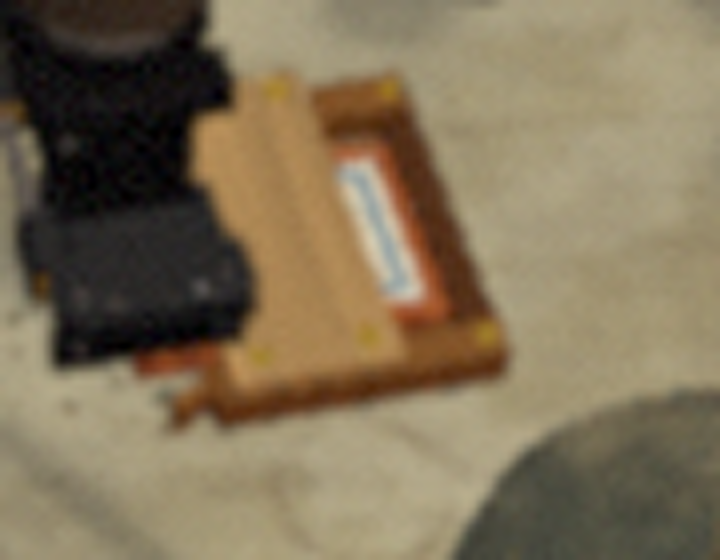

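The stop force of 12 N came on at the predicted x (-74.5 mm), so the tile is home. I'll back off, clear the view and verify.

Emit:
{"name": "move_arm", "arguments": {
  "series": [
    [[0, -0.3, 0, 0, 0, 0, 0], [0, -0.5, 0, 0, 0, 0, 0], [0, -1, 0, 0, 0, 0, 0], [0, -1.5, 0, 0, 0, 0, 0], [0, 0, -1, 0, 0, 0, 0], [0, 0, -3, 0, 0, 0, 0], [0, 0, -4, 0, 0, 0, 0], [0, 0, -4, 0, 0, 0, 0], [0, 0, -4, 0, 0, 0, 0], [0, 0, -4, 0, 0, 0, 0], [0, 0, 0, 0, 0, 0, 0]]
  ]
}}

```text
time_s: 19.5
tcp_pos: [0.5703, -0.0418, 0.2117]
ee_rot: [[-0.986, -0.165, 0.007], [-0.165, 0.986, -0.0], [-0.007, -0.001, -1.0]]
wrist_force: [0.4, -0.3, 0.4]
gripper_width: 0.502
```

Emit:
{"name": "move_arm", "arguments": {
  "series": [
    [[0, 2.5, 0, 0, 0, 0, 0], [0, 3, 0, 0, 0, 0, 0], [0, 3, 0, 0, 0, 0, 0], [0, 3, 0, 0, 0, 0, 0], [0, 3, 0, 0, 0, 0, 0], [0, 3, 0, 0, 0, 0, 0], [0, 3, 0, 0, 0, 0, 0], [0, 3, 0, 0, 0, 0, 0], [0, 3, 0, 0, 0, 0, 0], [0, 3, 0, 0, 0, 0, 0], [0, 3, 0, 0, 0, 0, 0], [0, 0, 0, 0, 0, 0, 0]]
  ]
}}

```text
time_s: 21.0
tcp_pos: [0.5138, 0.2799, 0.2059]
ee_rot: [[-0.986, -0.167, -0.004], [-0.167, 0.986, -0.002], [0.004, -0.001, -1.0]]
wrist_force: [-0.2, -0.1, -0.7]
gripper_width: 0.503
```

```bash
python3 - <<'E'
from clr import *
S=cap('scene','sf.png');T=cap('top','tf.png');s=r.sense();print(s['time_s'],s['tcp_pos'])
cv2.imwrite('pics/fS.png',cv2.resize(S['color'][200:280,330:430],None,fx=7,fy=7,interpolation=cv2.INTER_CUBIC))
cv2.imwrite('pics/fT.png',cv2.resize(T['color'][205:285,220:320],None,fx=7,fy=7,interpolation=cv2.INTER_CUBIC))
E
```

```text
21.1 [0.51410117 0.27822848 0.20611873]
```

View pics/fS.png

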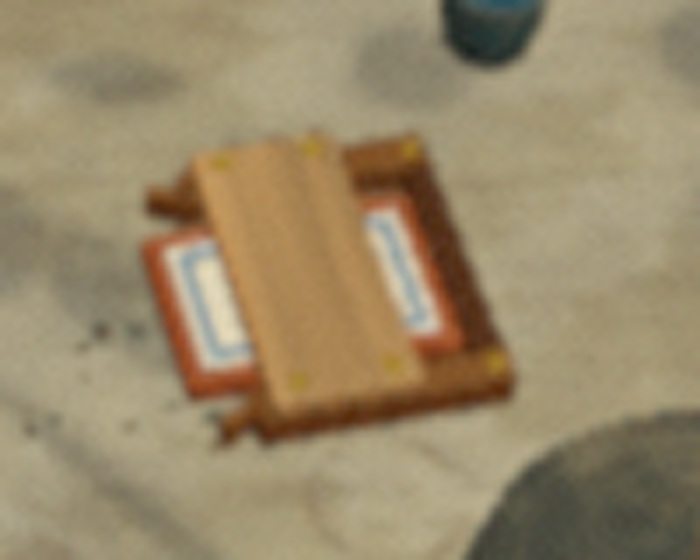

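View pics/fT.png

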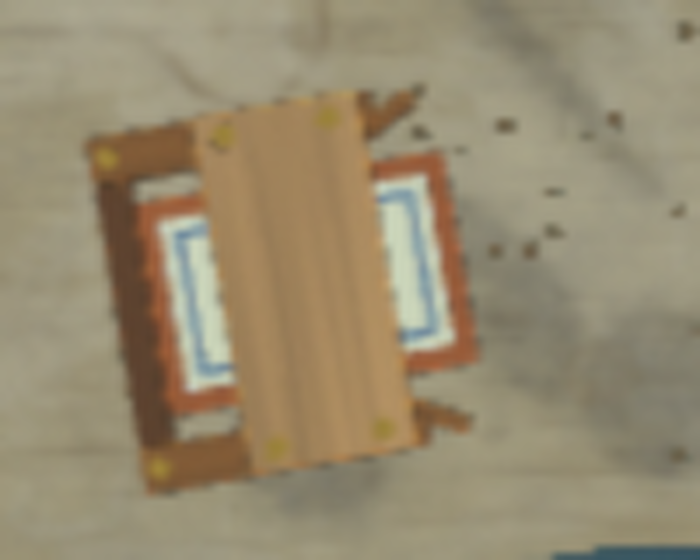

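View pics/sf.png

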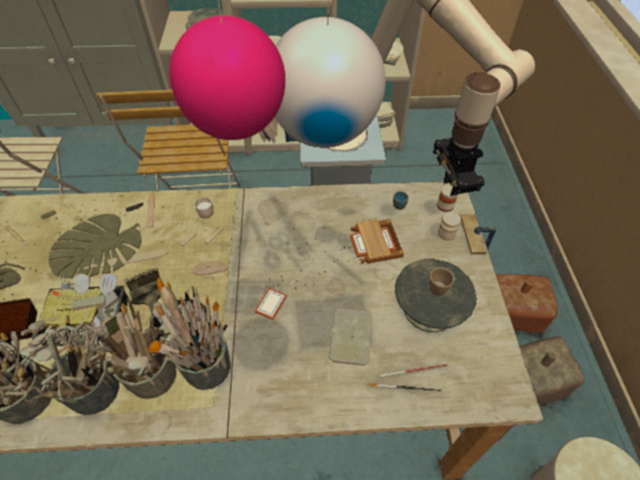

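```bash
python3 - <<'E'
from h import *
T,S=load('top'),load('scene')
t=lambda a:(np.array(a,float)+.5)/7-.5+[220,205]
s=lambda a:(np.array(a,float)+.5)/7-.5+[330,200]
m=[(.065,-.045,.014),(-.065,-.045,.014),(-.065,.045,.014),(.065,.045,.014)]
mb=[(.035,-.075,.032),(-.035,-.075,.032),(-.035,.075,.032),(.035,.075,.032),(.08,-.075,.02),(.08,.075,.02)]
tt=t([(135,203),(445,153),(480,360),(173,414)]);st=s([(464,350),(193,396),(145,238),(405,192)])
tb=t([(193,118),(358,92),(418,445),(250,475),(86,145),(148,493)]);sb=s([(428,383),(275,412),(195,153),(325,136),(515,372),(418,137)])
for o,ob in (([(T,tt,m)],[(T,tb,mb)]),([(S,st,m)],[(S,sb,mb)])):
    p,e=fit(o,[.55,.06,1.74]);b,eb=fit(ob,[.55,.06,1.74]);c,n=np.cos(b[2]),np.sin(b[2]);d=p[:2]-b[:2]
    print(p,b,'rel',[d@[c,n],d@[-n,c],p[2]-b[2]],np.abs(e).max(),np.abs(eb).max())
E
```

```text
[0.54851326 0.06091162 1.72766648] [0.54768228 0.06092473 1.73072713] rel [np.float64(-0.0001452826570132795), np.float64(-0.0008182874713704934), np.float64(-0.003060651026927763)] 0.5147717286537556 0.883818989707521
[0.55213338 0.06455362 1.73327826] [0.55085073 0.06361615 1.7383195 ] rel [np.float64(0.0007104729059846817), np.float64(-0.001421011874350842), np.float64(-0.005041245202962674)] 0.6834146239904726 1.3226160173469452
```

Both cameras put the tile within 1 mm of home, about 1 mm off centre and less than 0.01 rad off square. The bystanders are unmoved. Handing in.

```bash
python3 - <<'E'
from h import *
print(r.finish_job())
E
```

```text
the job is handed in; nothing more can be done
None
```

I pushed the larger tile short end first with two fingertips, keeping it flat on the table. I turned it about 0.2 rad on the way to square it up, then ran it straight through the bridge until the stop bar resisted with about 12 N. Then I backed the arm off and handed the job in at about 21 s; the hand-in reports no verdict.

**Last checks:**

| Camera | x from home | y off centre | Angle to bridge |
|---|---|---|---|
| top | -0.1 mm | -0.8 mm | -0.003 rad |
| scene | +0.7 mm | -1.4 mm | -0.005 rad |

- **Camera agreement:** the cameras' absolute positions differ by about 3–5 mm, so I compared the tile with the bridge within each view.
- **Bystanders:** the cups, jars and rib look unmoved in the last scene picture, judged by eye.
- **Balloon:** my rough arm model predicted a brush of about 3 cm with the white balloon. No contact showed: joint efforts stayed smooth and the balloon did not move.

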